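# Find and push open the pipe hatch in the pantry shelf

### The arm

A 6-joint arm with a two-finger parallel gripper is mounted at the origin on the work surface. World frame = base frame: x ahead of the robot, y to its left, z up, the work surface at z = 0. Lengths are in mm, angles in degrees, forces in N, time in s.
With the tool pointing down it reaches from about 350 to 850 mm from the base axis. Payload 8.1 kg.
Tool frame: the origin (TCP) lies midway between the tips of the shut fingers; the grasp point (between the pads) lies 19 mm behind it; z points along the fingers, y is the line along which they close (so a half turn about z gives the same grasp; the last joint's range is limited). The gripper opens to 85 mm and grips with 20 to 120 N. Pads are 22 mm wide; open, the fingers measure 114 mm over their backs; the gripper's body (76 mm by 85 mm) begins 54 mm behind the grasp point. The pads swing forward as they close: fully open they stand 13 mm farther back than shut.
Start: joints at [71.482, 7.471, 85.268, -0, 87.261, -4.893], TCP at [141.317, 583.125, 231.292] pointing down, gripper open.
Joint ranges: [-169.43, 169.43], [-51.17, 129.36], [1.28, 143.12], [-76.62, 256.62], [0, 156.53], [-152.29, 152.29]. Speed limits (degrees/s): [136.94, 136.94, 159.86, 180, 180, 180].

### API

Orientations are given as [roll, pitch, yaw] about the fixed x, y, z axes, in that order (R = Rz(yaw) Ry(pitch) Rx(roll)).
In Python, from bench import sense, snapshot, camera_params, hand_in, masks_of, pinpoint gives the robot as it stands.
- The arm moves only by the tool step_arm, never from a script. Its argument "targets" is a list of rows, each an object with "angular": the turn, a rotation vector about the tool's x, y, z scaled (see below), a list of three; "dp": the shift along the tool's x, y, z scaled (see below), a list of three; "fingers": the closure, from 0 (fully open) to 1 (shut). A call has exactly 8 rows; each row is the pose to reach, as a shift and turn from the pose commanded when the call began, along the tool's axes at that moment, turning the shorter way round; what a row does not reach only later rows make up. The controller multiplies each number of a shift by 0.2 m and each number of a turn by 180 degrees. A row lasts 1/8 s, in which the tool goes at most 62.5 mm and 10.7 degrees, less where a joint would pass 70% of its speed; a pose out of reach is approached as far as the arm can. A call with a number of a shift or a turn outside -1 to 1 is refused whole. A call with a gripper value outside its range is refused whole. The fingers move at their own pace and stop on an object; "newtons" is the grip in N (left out, the last holds). Time passes only in rows, so rows that repeat a pose let the fingers close, or fill a call up. It gives the time, the measured TCP pose, the force, the opening and the grip force at its end, in the units of the state.
- sense(): the state, without advancing time (a new reading comes with each control period).
- snapshot(name): name is "side" or "top"; returns the picture (480x640x3 uint8, blue, green, red); there is no depth.
- camera_params(name): a dict with "vfov" (degrees; the focal length in pixels is half the picture's height over the tangent of half this angle, whatever the lens; pixels are square), "cx", "cy" (the principal point, pixels), "R" (3x3) and "t" (3): a world point X has camera coordinates R X + t. Camera axes: x right, y down, z forward; pixel columns grow to the right and rows downward; lengths in mm; the calibration is good to about 2 mm. A picture is of the moment at which its call begins. camera_params takes no time and is no camera call.
- hand_in(): hands the job in; it is judged then, once.
Trained networks look in the newest picture that a camera, given by its name, has taken for a name from the list of things; names that differ only in an ending like _2 or _b are one class to them, and where a whole thing is asked for, a point or a joint stands for the part that bears it (a point fixed in the world has none). Each returns a list of dicts, best first, with "conf" (0 to 1); they miss things now and then, are a little off and sometimes report something else, mostly with a low value. They report only what shows in the picture. A call takes as long as a camera call.
- masks_of(camera, label): "pixels" (480x640 bool, what is visible of it) and "at" ([column, row] in pixels, amid what is visible of it).
- pinpoint(camera, label): "at" ([column, row] in pixels: a listed point, or the origin of a listed thing).
The state is a dict: "time": time; "joint_pos": joint angles; "qd": joint speeds; "joint_efforts": joint torques, N m; "tool_pos": TCP position; "tcp_rot": TCP orientation; "ft_force": force on the tool from outside, world axes, zero at the start; "wrist_torque": the same for the moment, N m; "finger_gap": finger opening in mm; "grip_force": force on a finger pad.
Only numpy, scipy, OpenCV 4.12 (cv2) and the standard library are available. Lean on these libraries where they do the work, as an engineer would, in place of code of your own. Each camera call takes 0.05 s, during which the arm holds its last target. There are 200 camera calls.

### The job

One of the four identical teak boards in the pantry shelf is a pivoted hatch over the water stop valve; the other three are screwed down. Press the boards lightly, one after another, near their far ends (away from the robot) until you find the one that rocks, without forcing the fixed ones; then push that end down until the hatch stands open against its stop, and leave it standing open. Use only the fingertips: do not move or pick up the jars, plate, tongs, bowl or tin.

Things in the scene. Friction and masses are not known exactly. Their poses are not given: they have to be found in the camera images.
- duct: teak pipe duct boxed in as a shelf, fixed: 350 mm deep, 880 long, top 120 above the counter. Origin on the counter below the pin line of the boards, mid-run; x points to the far side (away from the robot), y left, z up. Its top has two flush boards each side of a fixed 100 mm wide centre shelf, a fixed 117 mm ledge beyond the boards, a fixed 140 mm shelf at each end
- board_1 (a point): middle of the top face of the leftmost board (seen from the robot); fixed in the duct's frame, x axis to the far side. Boards: 200 mm long (x), 116 wide (y), 16 thick, flush. Three are screwed down from below and do not give; one, in any of the four places and looking the same, is the hatch: it turns on a pin across its width, 8 mm below its top face and 30 mm to the far side of this point
- board_2 (a point): middle of the top face of the second board from the left; fixed in the duct's frame, x axis to the far side. Boards: 200 mm long (x), 116 wide (y), 16 thick, flush. Three are screwed down from below and do not give; one, in any of the four places and looking the same, is the hatch: it turns on a pin across its width, 8 mm below its top face and 30 mm to the far side of this point
- board_3 (a point): middle of the top face of the third board from the left; fixed in the duct's frame, x axis to the far side. Boards: 200 mm long (x), 116 wide (y), 16 thick, flush. Three are screwed down from below and do not give; one, in any of the four places and looking the same, is the hatch: it turns on a pin across its width, 8 mm below its top face and 30 mm to the far side of this point
- board_4 (a point): middle of the top face of the rightmost board; fixed in the duct's frame, x axis to the far side. Boards: 200 mm long (x), 116 wide (y), 16 thick, flush. Three are screwed down from below and do not give; one, in any of the four places and looking the same, is the hatch: it turns on a pin across its width, 8 mm below its top face and 30 mm to the far side of this point
- hatch (a joint): tilt of the hatch board, rad: 0 flush and shut, 0.8 at its open stop. Only the 70 mm from pin to far end can be pushed down, into free space (counter 120 mm below the top); the long end towards the robot then rises, up to 93 mm above the shelf, and cannot go down (rests on a batten). Balanced, stiff pivot: 2 to 5 N on the far end moves it; it stays at any tilt, no latch
- jar_a_mid (a point): centre of the amber glass jar with aluminium screw cap (80 mm across, 136 mm high) standing on the centre shelf between the boards; loose, to be left alone
- jar_b_mid (a point): centre of the like jar (80 mm across, 136 mm high) on the left end shelf; loose, to be left alone
- plate_mid (a point): centre of the blue melamine plate (140 mm across, 15 mm high) on the right end shelf; loose, to be left alone
- tongs_mid (a point): middle of the steel tongs (about 240 mm long, 45 mm wide, 22 mm high) lying along the ledge behind the left-hand boards; loose, to be left alone
- katori_mid (a point): centre of the small steel bowl (84 mm across, 32 mm high) on the ledge behind the centre shelf; loose, to be left alone
- dabba_mid (a point): centre of the round lidded steel tin (100 mm across, 53 mm high) on the ledge at the right end; loose, to be left alone

How it is judged (in metres and radians):
On the way:
1. the hatch board rocks under a press (value of joint hatch above 0.04 rad), for 0.05 s.
At the end, for the whole second after the job is handed in: The hatch stands open, tilted by more than 0.68 rad (its stop is at 0.8 rad), at rest; the six listed loose things are within 20 mm of where they stood, and the jars, bowl and tin are upright within 0.15 rad (value of joint hatch above 0.68 rad and velocity of joint hatch between -0.05 and 0.05 rad/s and distance of each of jar_a_mid, jar_b_mid, plate_mid, tongs_mid, katori_mid, dabba_mid from where it was at the start of the episode below 0.02 m and angle between each of jar_a_mid, jar_b_mid, katori_mid, dabba_mid's own z axis and vertical below 0.15 rad); the robot touches nothing.
It fails at once if a fixed board or anything else is hit hard or forced by the fingers or arm, with more than 400 N at the contact (contact force between any of the fingers, the arm and anything else above 400 N).
It fails at once if a jar, the plate, tongs, bowl or tin is lifted, carried or shoved by more than 30 mm (distance of any of jar_a_mid, jar_b_mid, plate_mid, tongs_mid, katori_mid, dabba_mid from where it was at the start of the episode above 0.03 m).
It also fails if it takes over 51 s, if anything falls off the work surface, if the arm or the gripper's body presses on something with over 40 N, if the wrist force passes 120 N, or if a joint passes its speed limit or range.

## Working session

There is one attempt and no reset: what is moved stays moved. The work goes in short steps, Python scripts to look and compute and a tool call to move; the robot and the scene stay as the last step left them, time stands still between calls to the robot, and variables do not carry over. Pictures are saved under pics/ and viewed, at most 10 in all, crops included, and the job is handed in when it is done.

Besides the shell and the picture viewer there is one more tool, called after "Request:" as name([rows], argument=value, ...), one row to a line, values as JSON. step_arm: Moves the arm, as the interface text tells. Its arguments: {"type":"object","properties":{"targets":{"type":"array","items":{"type":"object","properties":{"angular":{"type":"array","items":{"type":"number","minimum":-1,"maximum":1}},"dp":{"type":"array","items":{"type":"number","minimum":-1,"maximum":1}},"fingers":{"type":"number"}}}},"newtons":{"type":"number"}},"required":["targets"]}

```bash
mkdir -p pics; python3 - <<'E'
from bench import *
import cv2,numpy as np
s=sense();print(s)
for c in("top","side"):
    im=snapshot(c);cv2.imwrite(f"pics/{c}0.png",im)
    p=camera_params(c);print(c,{k:np.round(v,3).tolist() for k,v in p.items()})
    for l in("board_1","duct","jar_a_mid","plate_mid","dabba_mid","katori_mid","tongs_mid"):
        print(l,[(np.round(d["at"],1).tolist(),round(d["conf"],2)) for d in pinpoint(c,l)])
E
```

```text
{'time': 0.0, 'joint_pos': array([ 7.14825269e+01,  7.51437599e+00,  8.53297801e+01, -1.59819901e-03,
        8.72618186e+01, -4.89440886e+00]), 'qd': array([-0.00894196,  0.0270477 ,  0.01577687, -0.02575342,  0.00258013,
       -0.00124553]), 'joint_efforts': array([-3.45995413e-04, -5.69398892e+01, -5.00556672e+01, -4.72929719e-05,
        1.45832403e-02,  3.19810431e-05]), 'tool_pos': array([141.14527044, 582.59180124, 230.24726845]), 'tcp_rot': array([-1.79894276e+02, -7.45131130e-03,  1.66377007e+02]), 'ft_force': array([0.26074339, 0.12250581, 0.39787315]), 'wrist_torque': array([ 0.02543207,  0.04127072, -0.01919709]), 'grip_force': 0.0, 'finger_gap': 85.48964694231344}
top {'vfov': 54.931, 'cx': 322.185, 'cy': 234.01, 'R': [[-0.024, -1.0, -0.005], [-0.994, 0.025, -0.107], [0.107, 0.002, -0.994]], 't': [12.151, 559.024, 1298.123]}
board_1 []
duct [([299.3, 257.7], 0.81), ([148.6, 269.7], 0.5)]
jar_a_mid [([293.0, 299.6], 0.92)]
plate_mid [([433.6, 303.1], 0.57)]
dabba_mid [([444.9, 230.0], 0.7)]
katori_mid [([310.1, 208.9], 0.9)]
tongs_mid [([242.9, 191.9], 0.8)]
side {'vfov': 46.878, 'cx': 316.304, 'cy': 231.793, 'R': [[0.915, -0.404, 0.002], [-0.212, -0.484, -0.849], [0.344, 0.776, -0.529]], 't': [-475.148, 240.961, 1480.972]}
board_1 [([277.4, 216.7], 0.75), ([294.4, 258.4], 0.69), ([269.4, 196.2], 0.58)]
duct []
jar_a_mid [([255.7, 219.8], 0.56)]
plate_mid [([302.5, 317.8], 0.84)]
dabba_mid [([381.9, 295.5], 0.61), ([293.5, 259.3], 0.39)]
katori_mid [([339.9, 223.3], 0.63)]
tongs_mid [([330.4, 194.9], 0.64)]
```

View pics/top0.png

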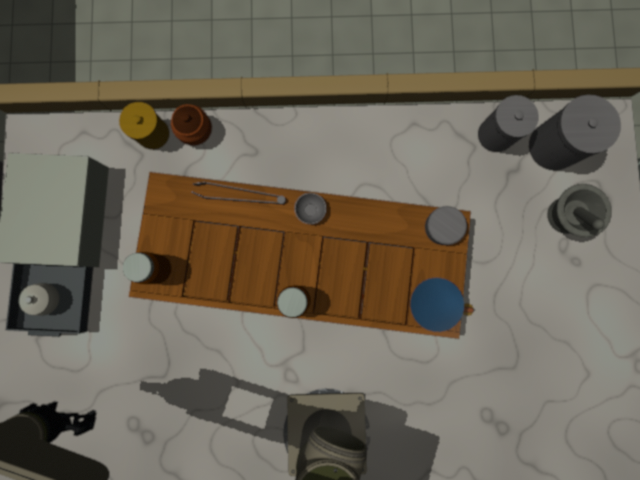

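View pics/side0.png

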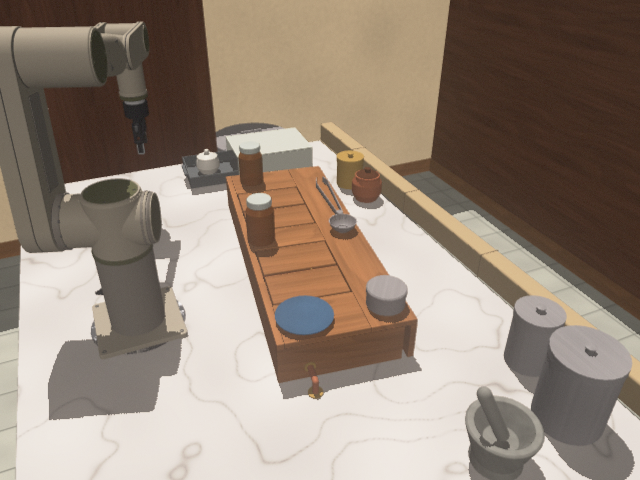

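```bash
cat > h.py <<'E'
from bench import *
import numpy as np,cv2
from scipy.optimize import least_squares
def K(p):
    f=240/np.tan(np.radians(p["vfov"]/2));return f
def back(c,uv,z):
    p=camera_params(c);f=K(p);R=np.array(p["R"]);t=np.array(p["t"])
    d=R.T@np.array([(uv[0]-p["cx"])/f,(uv[1]-p["cy"])/f,1]);C=-R.T@t
    return C+d*(z-C[2])/d[2]
def proj(c,X):
    p=camera_params(c);f=K(p);q=np.array(X)@np.array(p["R"]).T+np.array(p["t"])
    return q[:,:2]/q[:,2:]*f+[p["cx"],p["cy"]]
E
python3 - <<'E'
from h import *
cor=np.array([back("top",u,120) for u in[(150,173),(470,211),(459,337),(130,297)]])
print(cor.round())
m=np.array([[187,440],[187,-440],[-163,-440],[-163,440]])
def w(q,P):
    c,s=np.cos(q[2]),np.sin(q[2]);return P@np.array([[c,s],[-s,c]])+q[:2]
r=least_squares(lambda q:(w(q,m)-cor[:,:2]).ravel(),[500,0,0])
print(r.x,np.degrees(r.x[2]),r.fun.round(1))
for u in[(190,221),(238,226),(283,232),(322,237),(367,243),(413,248)]:
    P=back("top",u,120)[:2]-r.x[:2];c,s=np.cos(r.x[2]),np.sin(r.x[2])
    print(u,"duct",(c*P[0]+s*P[1]).round(),(-s*P[0]+c*P[1]).round())
im=cv2.imread("pics/top0.png")
for u in [(292,301),(140,267),(311,209),(446,226)]:
    P=back("top",u,{301:256,267:256,209:152,226:173}[u[1]])[:2]-r.x[:2];print(u,(c*P[0]+s*P[1]).round(),(-s*P[0]+c*P[1]).round())
crop=cv2.resize(im[160:350,120:490],None,fx=2.1,fy=2.1,interpolation=cv2.INTER_CUBIC)
pts=w(r.x,np.array([[x,y] for y in(112,230,-112,-230) for x in (0,50,70)]+m.tolist()))
for u,v in proj("top",np.c_[pts,np.full(len(pts),120)]):
    cv2.circle(crop,(int((u-120)*2.1),int((v-160)*2.1)),2,(0,255,0),-1)
cv2.imwrite("pics/crop.png",crop)
for y in(230,112,-112,-230): print(y,w(r.x,np.array([[48,y]])).round(1))
E
```

```text
[[ 728.  463.  120.]
 [ 602. -401.  120.]
 [ 270. -353.  120.]
 [ 394.  511.  120.]]
[ 4.86741112e+02  5.67850911e+01 -1.44117446e-01] -8.257321427015915 [ 6.8  2.3  6.8 -4.6 -7.7 -2.5 -5.9  4.8]
(190, 221) duct 63.0 309.0
(238, 226) duct 65.0 178.0
(283, 232) duct 63.0 56.0
(322, 237) duct 62.0 -49.0
(367, 243) duct 61.0 -171.0
(413, 248) duct 62.0 -294.0
(292, 301) -109.0 0.0
(140, 267) -73.0 368.0
(311, 209) 129.0 -12.0
(446, 226) 123.0 -363.0
230 [[567.3 277.5]]
112 [[550.3 160.7]]
-112 [[518.2 -60.9]]
-230 [[ 501.2 -177.7]]
```

View pics/crop.png

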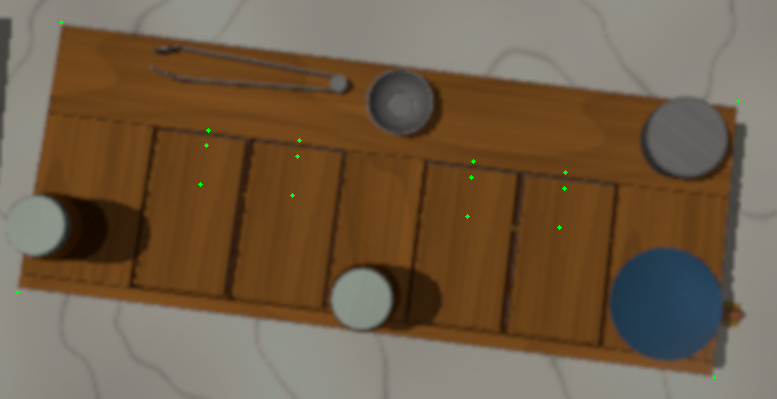

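```bash
cat >> h.py <<'E'
def dp(yaw,a,b):
    a=np.radians(yaw);return lambda *_:0
def shift(yaw,A,B):
    y=np.radians(yaw);d=np.array(B)-np.array(A)
    return np.round([(np.cos(y)*d[0]+np.sin(y)*d[1])/200,(np.sin(y)*d[0]-np.cos(y)*d[1])/200,-d[2]/200],4).tolist()
E
sed -i '/^def dp/,+1d' h.py
python3 - <<'E'
from h import *
S=[141.317,583.125,231.292]; Y=166.377
print(shift(Y,S,[141.3,583.1,340]),shift(Y,S,[300,471,340]))
print(shift(Y,[300,471,340],[430,379.5,340]))
Y=171.74
print(shift(Y,[430,379.5,340],[562.5,286.3,340]))
P=[(562.5,286.3),(544.8,164.6),(512.6,-58),(495,-178.8)]
for a,b in zip(P,P[1:]):print(shift(Y,[*a,0],[*b,0]))
E
```

```text
[0.0001, -0.0001, -0.5435] [-0.9031, -0.358, -0.5435]
[-0.7395, -0.2915, -0.0]
[-0.7226, -0.366, -0.0]
[0.0002, -0.6149, -0.0]
[-0.0006, -1.1246, -0.0]
[0.0003, -0.6104, -0.0]
```

Request:
step_arm([
  {"dp": [0, 0, -0.25], "angular": [0, 0, 0], "fingers": 1},
  {"dp": [0, 0, -0.5435], "angular": [0, 0, 0], "fingers": 1},
  {"dp": [-0.2, -0.08, -0.5435], "angular": [0, 0, 0], "fingers": 1},
  {"dp": [-0.45, -0.18, -0.5435], "angular": [0, 0, 0], "fingers": 1},
  {"dp": [-0.7, -0.28, -0.5435], "angular": [0, 0, 0], "fingers": 1},
  {"dp": [-0.9031, -0.358, -0.5435], "angular": [0, 0, -0.0298], "fingers": 1},
  {"dp": [-0.9031, -0.358, -0.5435], "angular": [0, 0, -0.0298], "fingers": 1},
  {"dp": [-0.9031, -0.358, -0.5435], "angular": [0, 0, -0.0298], "fingers": 1},
])

```text
time: 1.8
tool_pos: [299.7, 471.2, 340.0]
tcp_rot: [180.0, -0.0, 171.7]
ft_force: [0.0, -0.3, -0.1]
finger_gap: -0.0
grip_force: 0.0
```

```bash
python3 - <<'E'
from h import *
print(shift(171.74,[300,471,340],[430,379.5,340]),shift(171.74,[430,379.5,340],[562.5,286.3,340]))
E
```

```text
[-0.709, -0.3594, -0.0] [-0.7226, -0.366, -0.0]
```

Request:
step_arm([
  {"dp": [-0.25, -0.127, 0], "angular": [0, 0, 0], "fingers": 1},
  {"dp": [-0.5, -0.253, 0], "angular": [0, 0, 0], "fingers": 1},
  {"dp": [-0.75, -0.38, 0], "angular": [0, 0, 0], "fingers": 1},
  {"dp": [-0.98, -0.497, 0], "angular": [0, 0, 0], "fingers": 1},
  {"dp": [-0.98, -0.725, 0], "angular": [0, 0, 0], "fingers": 1},
  {"dp": [-0.98, -0.725, 0.3], "angular": [0, 0, 0], "fingers": 1},
  {"dp": [-0.98, -0.725, 0.5], "angular": [0, 0, 0], "fingers": 1},
  {"dp": [-0.98, -0.725, 0.5], "angular": [0, 0, 0], "fingers": 1},
])

```text
time: 2.8
tool_pos: [470.2, 299.4, 236.0]
tcp_rot: [-179.8, -0.4, 171.8]
ft_force: [-0.5, 0.4, 0.9]
finger_gap: 0.2
grip_force: 0.0
```

```bash
python3 - <<'E'
from h import *
print(sense()["tool_pos"],shift(171.74,sense()["tool_pos"],[562.5,286.3,135]))
E
```

```text
[470.2487391  299.36511694 236.00291024] [-0.4659, 0.0016, 0.505]
```

Request:
step_arm([
  {"dp": [-0.25, 0, 0], "angular": [0, 0, 0], "fingers": 1},
  {"dp": [-0.4517, 0, 0.1], "angular": [0, 0, 0], "fingers": 1},
  {"dp": [-0.4517, 0, 0.3], "angular": [0, 0, 0], "fingers": 1},
  {"dp": [-0.4517, 0, 0.45], "angular": [0, 0, 0], "fingers": 1},
  {"dp": [-0.4517, 0, 0.525], "angular": [0, 0, 0], "fingers": 1},
  {"dp": [-0.4517, 0, 0.525], "angular": [0, 0, 0], "fingers": 1},
  {"dp": [-0.4517, 0, 0.525], "angular": [0, 0, 0], "fingers": 1},
  {"dp": [-0.4517, 0, 0.525], "angular": [0, 0, 0], "fingers": 1},
])

```text
time: 3.8
tool_pos: [563.5, 286.9, 137.1]
tcp_rot: [179.9, 0.1, 171.7]
ft_force: [-0.5, -0.1, -0.6]
finger_gap: 0.2
grip_force: 0.0
```

```bash
python3 - <<'E'
from h import *
print(sense()["tool_pos"])
im=snapshot("top");a=im[150:310,130:430]
b=snapshot("side")[100:320,220:420]
cv2.imwrite("pics/b1.png",cv2.resize(a,None,fx=2.5,fy=2.5));cv2.imwrite("pics/b1s.png",cv2.resize(b,None,fx=2.5,fy=2.5))
E
```

```text
[563.510894   286.91013775 137.10342924]
```

View pics/b1s.png

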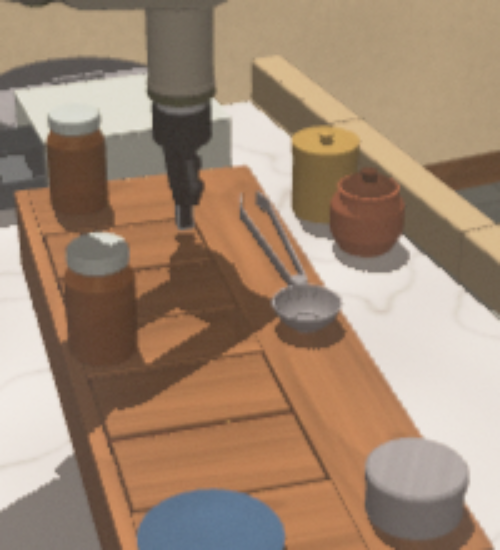

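Request:
step_arm([
  {"dp": [0, 0, 0.03], "angular": [0, 0, 0], "fingers": 1},
  {"dp": [0, 0, 0.05], "angular": [0, 0, 0], "fingers": 1},
  {"dp": [0, 0, 0.06], "angular": [0, 0, 0], "fingers": 1},
  {"dp": [0, 0, 0.07], "angular": [0, 0, 0], "fingers": 1},
  {"dp": [0, 0, 0.08], "angular": [0, 0, 0], "fingers": 1},
  {"dp": [0, 0, 0.085], "angular": [0, 0, 0], "fingers": 1},
  {"dp": [0, 0, 0.085], "angular": [0, 0, 0], "fingers": 1},
  {"dp": [0, 0, 0.085], "angular": [0, 0, 0], "fingers": 1},
])

```text
time: 4.9
tool_pos: [562.5, 286.4, 120.0]
tcp_rot: [180.0, 0.0, 171.7]
ft_force: [-6.8, -3.7, 13.4]
finger_gap: 0.1
grip_force: 6.7
```

Request:
step_arm([
  {"dp": [0, 0, -0.12], "angular": [0, 0, 0], "fingers": 1},
  {"dp": [0, -0.25, -0.12], "angular": [0, 0, 0], "fingers": 1},
  {"dp": [0, -0.5, -0.12], "angular": [0, 0, 0], "fingers": 1},
  {"dp": [0, -0.615, -0.12], "angular": [0, 0, 0], "fingers": 1},
  {"dp": [0, -0.615, -0.08], "angular": [0, 0, 0], "fingers": 1},
  {"dp": [0, -0.615, -0.05], "angular": [0, 0, 0], "fingers": 1},
  {"dp": [0, -0.615, -0.03], "angular": [0, 0, 0], "fingers": 1},
  {"dp": [0, -0.615, -0.02], "angular": [0, 0, 0], "fingers": 1},
])

```text
time: 5.9
tool_pos: [544.6, 165.4, 121.3]
tcp_rot: [-180.0, -0.0, 171.8]
ft_force: [0.7, 0.6, 0.3]
finger_gap: 0.1
grip_force: 0.0
```

Request:
step_arm([
  {"dp": [0, 0, 0], "angular": [0, 0, 0], "fingers": 1},
  {"dp": [0, 0, 0.005], "angular": [0, 0, 0], "fingers": 1},
  {"dp": [0, 0, 0.01], "angular": [0, 0, 0], "fingers": 1},
  {"dp": [0, 0, 0.015], "angular": [0, 0, 0], "fingers": 1},
  {"dp": [0, 0, 0.02], "angular": [0, 0, 0], "fingers": 1},
  {"dp": [0, 0, 0.02], "angular": [0, 0, 0], "fingers": 1},
  {"dp": [0, 0, 0.02], "angular": [0, 0, 0], "fingers": 1},
  {"dp": [0, 0, 0.02], "angular": [0, 0, 0], "fingers": 1},
])

```text
time: 6.9
tool_pos: [545.1, 164.7, 120.1]
tcp_rot: [180.0, 0.0, 171.7]
ft_force: [-8.0, -0.3, 13.0]
finger_gap: 0.4
grip_force: 7.1
```

Request:
step_arm([
  {"dp": [0, 0, -0.25], "angular": [0, 0, 0], "fingers": 1},
  {"dp": [0, -0.2, -0.4], "angular": [0, 0, 0], "fingers": 1},
  {"dp": [0, -0.45, -0.4], "angular": [0, 0, 0], "fingers": 1},
  {"dp": [0, -0.7, -0.4], "angular": [0, 0, 0], "fingers": 1},
  {"dp": [0, -0.95, -0.4], "angular": [0, 0, 0], "fingers": 1},
  {"dp": [0, -1, -0.4], "angular": [0, 0, 0], "fingers": 1},
  {"dp": [0, -1, -0.4], "angular": [0, 0, 0], "fingers": 1},
  {"dp": [0, -1, -0.4], "angular": [0, 0, 0], "fingers": 1},
])

```text
time: 7.9
tool_pos: [516.3, -32.2, 198.0]
tcp_rot: [180.0, 0.0, 171.8]
ft_force: [0.0, 0.1, 0.5]
finger_gap: 0.1
grip_force: 0.0
```

Request:
step_arm([
  {"dp": [0, -0.125, 0.1], "angular": [0, 0, 0], "fingers": 1},
  {"dp": [0, -0.125, 0.25], "angular": [0, 0, 0], "fingers": 1},
  {"dp": [0, -0.125, 0.33], "angular": [0, 0, 0], "fingers": 1},
  {"dp": [0, -0.125, 0.36], "angular": [0, 0, 0], "fingers": 1},
  {"dp": [0, -0.125, 0.38], "angular": [0, 0, 0], "fingers": 1},
  {"dp": [0, -0.125, 0.39], "angular": [0, 0, 0], "fingers": 1},
  {"dp": [0, -0.125, 0.4], "angular": [0, 0, 0], "fingers": 1},
  {"dp": [0, -0.125, 0.4], "angular": [0, 0, 0], "fingers": 1},
])

```text
time: 8.9
tool_pos: [513.2, -58.0, 120.0]
tcp_rot: [180.0, 0.1, 171.7]
ft_force: [-5.6, 1.9, 11.0]
finger_gap: 0.2
grip_force: 5.3
```

Request:
step_arm([
  {"dp": [0, 0, -0.12], "angular": [0, 0, 0], "fingers": 1},
  {"dp": [0, -0.25, -0.12], "angular": [0, 0, 0], "fingers": 1},
  {"dp": [0, -0.5, -0.12], "angular": [0, 0, 0], "fingers": 1},
  {"dp": [0, -0.61, -0.12], "angular": [0, 0, 0], "fingers": 1},
  {"dp": [0, -0.61, -0.08], "angular": [0, 0, 0], "fingers": 1},
  {"dp": [0, -0.61, -0.05], "angular": [0, 0, 0], "fingers": 1},
  {"dp": [0, -0.61, -0.03], "angular": [0, 0, 0], "fingers": 1},
  {"dp": [0, -0.61, -0.02], "angular": [0, 0, 0], "fingers": 1},
])

```text
time: 9.9
tool_pos: [495.0, -177.9, 121.5]
tcp_rot: [180.0, -0.0, 171.8]
ft_force: [0.5, 0.2, -0.3]
finger_gap: 0.2
grip_force: 0.0
```

Request:
step_arm([
  {"dp": [0, 0, -0.01], "angular": [0, 0, 0], "fingers": 1},
  {"dp": [0, 0, 0], "angular": [0, 0, 0], "fingers": 1},
  {"dp": [0, 0, 0.005], "angular": [0, 0, 0], "fingers": 1},
  {"dp": [0, 0, 0.01], "angular": [0, 0, 0], "fingers": 1},
  {"dp": [0, 0, 0.015], "angular": [0, 0, 0], "fingers": 1},
  {"dp": [0, 0, 0.02], "angular": [0, 0, 0], "fingers": 1},
  {"dp": [0, 0, 0.02], "angular": [0, 0, 0], "fingers": 1},
  {"dp": [0, 0, 0.02], "angular": [0, 0, 0], "fingers": 1},
])

```text
time: 10.9
tool_pos: [495.3, -178.8, 118.2]
tcp_rot: [-180.0, 0.0, 171.7]
ft_force: [1.5, -0.0, 2.8]
finger_gap: 0.0
grip_force: 1.2
```

Request:
step_arm([
  {"dp": [0.01, 0, 0.02], "angular": [0, 0, 0], "fingers": 1},
  {"dp": [0.01, 0, 0.04], "angular": [0, 0, 0], "fingers": 1},
  {"dp": [0.015, 0, 0.06], "angular": [0, 0, 0], "fingers": 1},
  {"dp": [0.015, 0, 0.08], "angular": [0, 0, 0], "fingers": 1},
  {"dp": [0.02, 0, 0.1], "angular": [0, 0, 0], "fingers": 1},
  {"dp": [0.02, 0, 0.115], "angular": [0, 0, 0], "fingers": 1},
  {"dp": [0.02, 0, 0.13], "angular": [0, 0, 0], "fingers": 1},
  {"dp": [0.02, 0, 0.13], "angular": [0, 0, 0], "fingers": 1},
])

```text
time: 11.9
tool_pos: [490.4, -177.9, 91.2]
tcp_rot: [180.0, -0.1, 171.7]
ft_force: [0.6, 0.0, 0.5]
finger_gap: 0.2
grip_force: 0.1
```

Request:
step_arm([
  {"dp": [0, 0, 0.01], "angular": [0, 0, 0], "fingers": 1},
  {"dp": [0, 0, 0.015], "angular": [0, 0, 0], "fingers": 1},
  {"dp": [0, 0, 0.02], "angular": [0, 0, 0], "fingers": 1},
  {"dp": [0, 0, 0.025], "angular": [0, 0, 0], "fingers": 1},
  {"dp": [0, 0, 0.03], "angular": [0, 0, 0], "fingers": 1},
  {"dp": [0, 0, 0.035], "angular": [0, 0, 0], "fingers": 1},
  {"dp": [0, 0, 0.04], "angular": [0, 0, 0], "fingers": 1},
  {"dp": [0, 0, 0.04], "angular": [0, 0, 0], "fingers": 1},
])

```text
time: 12.9
tool_pos: [491.7, -178.4, 84.5]
tcp_rot: [-180.0, 0.1, 171.7]
ft_force: [1.0, -0.2, 5.8]
finger_gap: 0.2
grip_force: 2.4
```

```bash
python3 - <<'E'
from h import *
s=sense();print(s["ft_force"],s["tool_pos"])
b=snapshot("side")[200:380,220:440]
cv2.imwrite("pics/p4.png",cv2.resize(b,None,fx=3,fy=3))
E
```

```text
[ 1.04404349 -0.20177413  5.76531461] [ 491.66976924 -178.39936671   84.54437806]
```

View pics/p4.png

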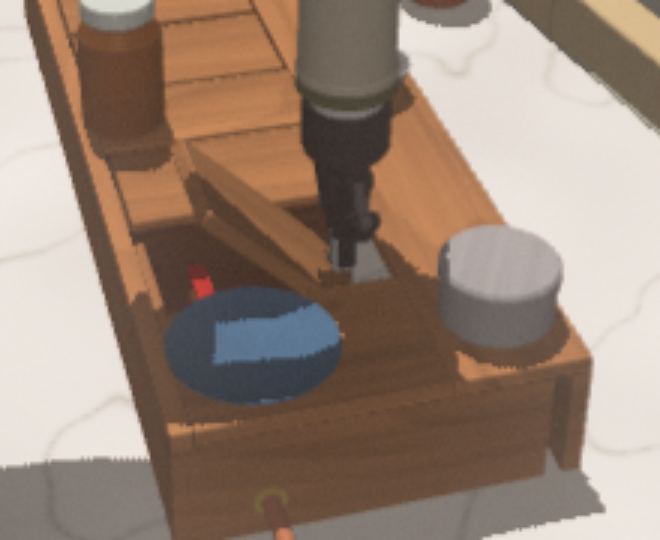

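Request:
step_arm([
  {"dp": [0, 0, 0.005], "angular": [0, 0, 0], "fingers": 1},
  {"dp": [0, 0, 0.01], "angular": [0, 0, 0], "fingers": 1},
  {"dp": [0, 0, 0.015], "angular": [0, 0, 0], "fingers": 1},
  {"dp": [0, 0, 0.02], "angular": [0, 0, 0], "fingers": 1},
  {"dp": [0, 0, 0.025], "angular": [0, 0, 0], "fingers": 1},
  {"dp": [0, 0, 0.025], "angular": [0, 0, 0], "fingers": 1},
  {"dp": [0, 0, 0.025], "angular": [0, 0, 0], "fingers": 1},
  {"dp": [0, 0, 0.025], "angular": [0, 0, 0], "fingers": 1},
])

```text
time: 13.95
tool_pos: [494.0, -179.2, 81.9]
tcp_rot: [-179.9, 0.4, 171.7]
ft_force: [3.3, 0.1, 14.9]
finger_gap: -0.2
grip_force: 6.4
```

Request:
step_arm([
  {"dp": [0, 0, -0.025], "angular": [0, 0, 0], "fingers": 1},
  {"dp": [-0.02, 0, -0.06], "angular": [0, 0, 0], "fingers": 1},
  {"dp": [-0.02, 0, -0.15], "angular": [0, 0, 0], "fingers": 1},
  {"dp": [-0.02, 0, -0.35], "angular": [0, 0, 0], "fingers": 1},
  {"dp": [-0.02, 0, -0.6], "angular": [0, 0, 0], "fingers": 1},
  {"dp": [-0.02, 0, -0.9], "angular": [0, 0, 0], "fingers": 1},
  {"dp": [-0.02, 0, -1], "angular": [0, 0, 0], "fingers": 1},
  {"dp": [-0.02, 0, -1], "angular": [0, 0, 0], "fingers": 1},
])

```text
time: 14.95
tool_pos: [495.7, -179.2, 281.2]
tcp_rot: [-179.9, 0.2, 171.7]
ft_force: [-0.2, -1.1, -1.1]
finger_gap: -0.1
grip_force: 0.0
```

```bash
python3 - <<'E'
from h import *
s=sense();print(s["ft_force"],s["tool_pos"],s["qd"].round(2))
b=snapshot("side")[200:380,220:440]
cv2.imwrite("pics/p5.png",cv2.resize(b,None,fx=3,fy=3))
E
```

```text
[-0.15754831 -1.08774703 -1.05275329] [ 495.74174701 -179.15325104  281.228921  ] [-0.02  1.96  3.93  0.01 -1.46 -0.01]
```

View pics/p5.png

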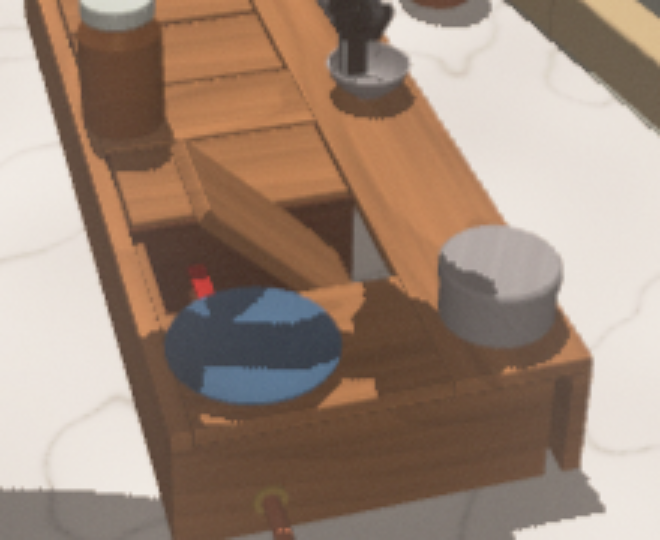

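```bash
python3 - <<'E'
from h import *
q=[486.74,56.785,-.1441];c,s=np.cos(q[2]),np.sin(q[2])
for a in(.6,.68,.74,.8):
    X=[]
    for y in(-174,-290):
        for u,v in((-130,8),):
            x=-8+u*np.cos(a)+v*np.sin(a);z=112-u*np.sin(a)+v*np.cos(a)
            X.append([q[0]+c*x-s*y,q[1]+s*x+c*y,z])
    print(a,((proj("side",X)-[220,200])*3).round())
print(sense()["qd"].round(2))
E
```

```text
0.6 [[158. 155.]
 [187. 234.]]
0.68 [[165. 147.]
 [195. 224.]]
0.74 [[171. 140.]
 [202. 218.]]
0.8 [[177. 134.]
 [208. 211.]]
[ 0.    1.49  2.64 -0.03 -0.6  -0.01]
```

```bash
python3 -c "
from bench import *
print(hand_in())"
```

```text
the job is handed in; nothing more can be done
None
```

The hatch is board 4, the rightmost: I pushed it open to about 0.77 rad (estimated from the side camera, stop at 0.8), left it standing, and handed the job in without being told the verdict; boards 1–3 held firm under 11–13 N presses, and no loose thing was touched.

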